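Hang a wet-lacquered mallet head to dry on its rod

TASK

The turned mallet head lying in the V cradle has just been lacquered, so carry it without touching it with the gripper: take the aluminium hanging rod by its wooden grip, thread it through the head's bore until the collar meets the head, and bed the head against the collar with a steady push of about 10 newtons against the cradle's sprung stop (never more than 20). Then lift the head on the rod and lay the rod gently across the two forks of the tall drying rack so that the head hangs free between them, let go, and leave the other things on the bench alone.

Things in the scene. Friction and masses are not known exactly. Their poses are not given: they have to be found in the camera images.
- rod: aluminium hanging rod, 10 mm diameter, 85 g, lying level in the low stand. Origin on its axis; own +x runs along the axis to the free tip. Collar 26 mm diameter from x = -26 to -20 mm: the head sits against its front face at x = -20. The bare rod at x = +60 and -60 mm lies in the forks of stand or rack. Centre of mass near x = -39 mm; it may tilt or slip in a weak grip.
- rod_grip (a point): middle of the rod's square wooden grip, on the rod's axis at x = -117 mm of the rod; the grip is 18 x 18 mm and runs from x = -157 to -82 mm. Take it from above here. Own x as the rod's.
- rod_tip (a point): centre of the rod's free end, x = +88 mm of the rod; the last 4 mm are chamfered down to 7 mm diameter. Own x as the rod's.
- head: turned wooden mallet head, a cylinder 48 mm diameter, 60 mm long, about 75 g, wet with lacquer, loose in the V cradle, bore level. Origin at the middle of the bore; own x along the bore (faces at x = -30 and +30 mm), +x towards the sprung stop. Bore 13 mm diameter, straight through. Against the rod's collar its origin is at x = +10 mm of the rod.
- cradle: fixed wooden V cradle, base 185 x 104 mm, V open above, origin on the table below the V; own +x along the V from the open end (x = -40 mm, where the rod enters) to the sprung stop. A head lying in it has its bore axis 75 mm above the table and slides along the V.
- stop_zone (a point): about where the stop is: x = +63, z = 75 mm of the cradle, axes as the cradle's. The stop is a white spring plate on a steel clamp set by hand: its face is anywhere from 18 mm before to 18 mm beyond this point, not measured, to be felt. It yields 2.5 N per mm for 7 mm, then is hard. A 24 mm wide gap in its middle, open above, lets the rod's tip pass.
- stand: low fixed wooden stand, base 150 x 60 mm, two V forks at x = +-60 mm in its frame that hold the rod with its axis 60 mm above the table. Origin under its centre on the table.
- rack: tall fixed plywood drying rack, base 150 x 90 mm, two posts with 90 degree V forks at x = +60 and x = -60 mm in its frame, each 10 mm thick along x; fork tips about 23 mm to either side of the axis and 13 mm above it. Origin under its centre on the table.
- rack_seat (a point): point midway between the rack's two forks, 110 mm above the table, where the rod's origin lies when the rod rests in both forks; own x along the line of the forks. The rod may lie either way round.
- can: bystander: steel can, 68 mm diameter, 100 mm tall, origin at its underside
- sandblock: bystander: cork sanding block 100 x 60 x 30 mm, origin at its underside
- blank: bystander: solid unbored wooden blank, 48 mm diameter, 60 mm tall, standing, origin at its underside
- shellring: bystander: wooden shell ring, 150 mm diameter, 50 mm tall, origin at its underside
- jar: bystander: amber glass jar, 60 mm diameter, 90 mm tall, origin at its underside
- brush: bystander: flat lacquering brush with a wooden handle, lying
- screwdriver: bystander: screwdriver, lying
Not all that is in view belongs to the job. What is shaped like the rack but pink is not meant.

How it is judged (in metres and radians):
On the way, in this order (a step that is already met when the one before it is completed fails the run):
1. the head is on the rod against its collar (within 3 mm) and is pressed against the cradle's sprung stop with more than 5 N (x of head in the frame of rod between 0.005 and 0.013 m and y of head in the frame of rod between -0.005 and 0.005 m and z of head in the frame of rod between -0.005 and 0.005 m and contact force between each of cradle, rod and head above 5 N), for 0.2 s.
2. the head is carried on the rod, clear of the cradle (height (world z) of head above 0.1 m and y of head in the frame of rod between -0.005 and 0.005 m and distance between head and rod below 0.025 m and contact force between cradle and head below 0.05 N), for 0.2 s.
At the end, for the whole second after the job is handed in: the rod rests in both forks of the drying rack (origin within 12 mm in plan and 4 mm in height of the seat point, axis within 0.06 rad), the head hangs on it between collar and far fork (origin 0 to 22 mm from the rod's, towards the tip), all let go and at rest (horizontal distance between rod and rack_seat below 0.012 m and z of rod in the frame of rack_seat between -0.004 and 0.004 m and angle between the x axis of rod and the x axis of rack_seat, either way round below 0.06 rad and x of head in the frame of rod between -0.002 and 0.022 m and z of head in the frame of rack_seat between -0.006 and 0.004 m and horizontal distance between head and rod below 0.025 m and linear speed of each of head, rod below 0.02 m/s); the robot touches nothing.
It fails at once if the gripper or arm touches the wet head (contact force between any of the fingers, the arm and head above 0.2 N).
It fails at once if the rod presses on the head with more than 20 N (contact force between rod and head above 20 N).
It fails at once if the rod is banged or pressed on the rack with more than 20 N (contact force between rod and rack above 20 N).
It fails at once if the head is dropped (height (world z) of head below 0.06 m).
It fails at once if a bystander is moved by more than 20 mm (distance of any of can, sandblock, blank, shellring, jar, brush, screwdriver from where it was at the start of the episode above 0.02 m).
It also fails if it takes over 72 s, if anything falls off the work surface, if the arm or the gripper's body presses on something with over 40 N, if the wrist force passes 120 N, or if a joint passes its speed limit or range.

ROBOT

A 6-joint arm with a two-finger parallel gripper is mounted at the origin on the work surface. World frame = base frame: x ahead of the robot, y to its left, z up, the work surface at z = 0. Lengths are in m, angles in degrees, forces in N, time in s.
With the tool pointing down it reaches from about 0.275 to 0.825 m from the base axis. Payload 5.2 kg.
Tool frame: the origin (TCP) lies midway between the tips of the shut fingers; the grasp point (between the pads) lies 19 mm behind it (env.grasp_offset is the distance from the TCP to the grasp point, in m); z points along the fingers, y is the direction in which the jaws open and shut (so a half turn about z gives the same grasp; the last joint's range is limited). The gripper opens to 93 mm and grips with 3 to 60 N. Pads are 15 mm wide; open, the fingers measure 128 mm over their backs; the gripper's body (75 mm by 188 mm) begins 65 mm behind the grasp point.
Start: joints at [57.594, 14.817, 87.949, -0, 77.235, -11.62], TCP at [0.195, 0.514, 0.196] pointing down, gripper open.
Joint ranges: [-179.93, 179.93], [-52.35, 119.4], [10.71, 147.94], [-69.91, 249.91], [12.55, 155.21], [-178.61, 178.61]. Speed limits (degrees/s): [147.25, 147.25, 180, 180, 180, 180].

INTERFACE

Orientations are given as a 3x3 rotation matrix whose columns are the frame's x, y, z axes.
In Python, from workcell import env gives the robot as it stands.
- The arm moves only by the tool arm_command, never from a script. Its argument "moves" is a list of rows, each a list of 7 numbers: the turn, a rotation vector about the tool's x, y, z in rad, then the shift along the tool's x, y, z in mm, then the finger opening in mm, from 0 to 93. A call has exactly 5 rows; each row is the pose to reach, as a shift and turn from the pose commanded when the call began, along the tool's axes at that moment; what a row does not reach only later rows make up. A row lasts 1/10 s, in which the tool goes at most 50 mm and 8.59 degrees, less where a joint would pass 70% of its speed; a pose out of reach is approached as far as the arm can. A call with a gripper value outside its range is refused whole. The fingers move at their own pace and stop on an object; the grip force is fixed at half the most. Time passes only in rows, so rows that repeat a pose let the fingers close, or fill a call up. It gives the time, the measured TCP pose, the force and the opening at its end, in the units of the state.
- env.get_obs(): the state, without advancing time (a new reading comes with each control period).
- env.grab_frame(name): name is "side" or "top"; returns a dict with "color" (480x640x3 uint8, red, green, blue), "z_map" (480x640 float32, m along the optical axis (not along the pixel's ray), 0 where there is no reading), "fx", "fy", "cx", "cy" (pixels), "dist" ([k1, k2, p1, p2, k3] as OpenCV has them; the pictures are not rectified), "extrinsics" (4x4, takes a point from world to camera coordinates). Camera axes: x right, y down, z forward; pixel columns grow to the right and rows downward; lengths in m; the calibration is good to about 2 mm. A picture is of the moment at which its call begins.
- env.finish_job(): hands the job in, once; it reports no verdict.
The state is a dict: "t": time; "joints": joint angles; "qvel": joint speeds; "effort": joint torques, N m; "eef_pos": TCP position; "orientation": TCP orientation; "wrist_force": force on the tool from outside, world axes, zero at the start; "ft_torque": the same for the moment, N m; "gripper_width": finger opening in m.
Only numpy, scipy, OpenCV 4.12 (cv2) and the standard library are available. Lean on these libraries where they do the work, as an engineer would, in place of code of your own. Each camera call takes 0.05 s, during which the arm holds its last target. There are 200 camera calls.

## Working session

There is one attempt and no reset: what is moved stays moved. The work goes in short steps, Python scripts to look and compute and a tool call to move; the robot and the scene stay as the last step left them, time stands still between calls to the robot, and variables do not carry over. Pictures are saved under pics/ and viewed, about 8 in all and at most 12, crops included, and the job is handed in when it is done.

Besides the shell and the picture viewer there is one more tool, called after "Emit:" in YAML: its name, and indented under it one key for each argument. arm_command: Moves the arm, as the interface text tells. Its arguments: {"type":"object","properties":{"moves":{"type":"array","items":{"type":"array","items":{"type":"number"}}}},"required":["moves"]}

```bash
mkdir -p pics; ls
python3 - <<'E'
from workcell import env
import cv2,numpy as np
o=env.get_obs();print({k:np.round(v,4).tolist() for k,v in o.items()})
print(env.grasp_offset)
for n in("top","side"):
    f=env.grab_frame(n);np.savez(f"pics/{n}0.npz",**f)
    cv2.imwrite(f"pics/{n}0.png",f["color"][:,:,::-1]);print(n,f["fx"],f["fy"],f["cx"],f["cy"],f["dist"]);print(np.round(f["extrinsics"],4))
E
```

```text
pics
{'t': 0.0, 'joints': [57.5933, 14.8579, 88.01, -0.0006, 77.235, -11.6192], 'qvel': [0.0646, 0.0777, 0.1049, -0.0089, 0.094, 0.0541], 'effort': [0.0007, -43.7312, -28.4007, 0.0719, 0.0418, -0.0001], 'eef_pos': [0.1949, 0.5137, 0.1956], 'orientation': [[-0.9349, 0.3549, -0.001], [0.3549, 0.9349, -0.0015], [0.0004, -0.0018, -1.0]], 'wrist_force': [-0.423, 0.426, 0.8449], 'ft_torque': [-0.0173, -0.0154, 0.0237], 'gripper_width': 0.0932}
0.0188
top 455.4206664509213 455.4206664509213 311.673725468737 247.4718164739561 [-0.1061209  0.         0.         0.         0.       ]
[[-0.0251 -0.9991 -0.0331  0.0038]
 [-0.9845  0.0305 -0.1729  0.517 ]
 [ 0.1737  0.0282 -0.9844  1.097 ]
 [ 0.      0.      0.      1.    ]]
side 469.075332838644 469.075332838644 327.1269830358656 246.7943144792644 [0.02915696 0.         0.         0.         0.        ]
[[ 0.7173 -0.6966  0.0148 -0.3685]
 [-0.5296 -0.5588 -0.6382  0.2915]
 [ 0.4528  0.4499 -0.7698  0.8776]
 [ 0.      0.      0.      1.    ]]
```

View pics/top0.png

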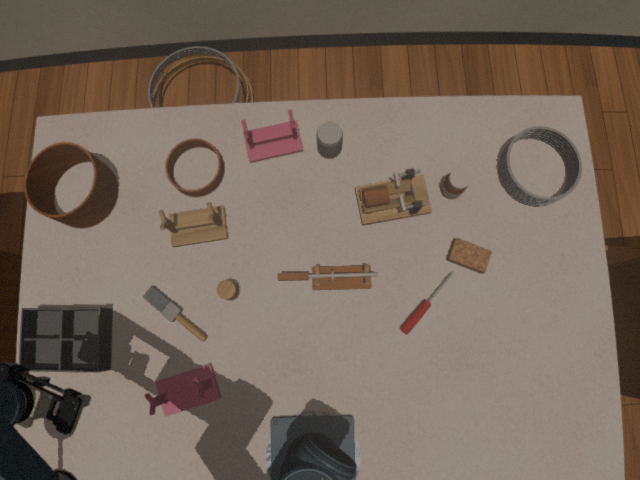

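View pics/side0.png

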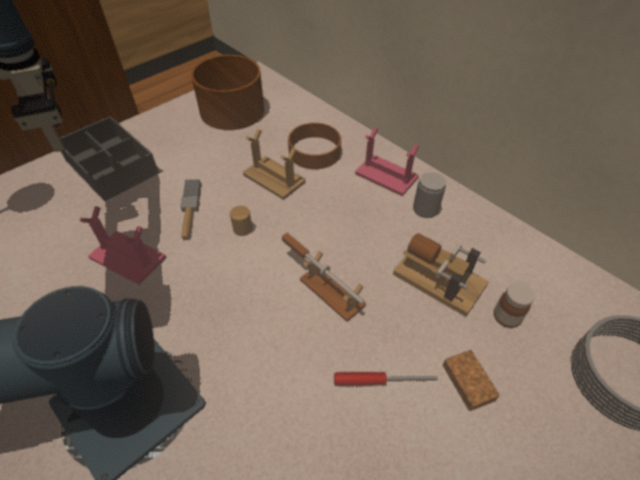

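The top view has the rod grip at about (293,276), its tip at (377,274), the head at (376,195), the stop at about (408,188) and the wooden rack at (198,225). The side view agrees: grip (294,243), head (424,247), rack (275,165). I'll zoom in on these.

```bash
cat > h.py <<'E'
import numpy as np,cv2
from workcell import env
def load(n,k=0):
    return dict(np.load(f"pics/{n}{k}.npz"))
def grab(n,k):
    f=env.grab_frame(n);np.savez(f"pics/{n}{k}.npz",**f);return f
def K(f):return np.array([[f["fx"],0,f["cx"]],[0,f["fy"],f["cy"]],[0,0,1.]])
def ray(f,uv):
    p=cv2.undistortPoints(np.array(uv,float).reshape(-1,1,2),K(f),np.array(f["dist"])).reshape(-1,2)
    E=f["extrinsics"];R=E[:3,:3];c=-R.T@E[:3,3]
    return c,np.c_[p,np.ones(len(p))]@R   # d scaled to depth 1
def onz(f,uv,z):
    c,d=ray(f,uv);return c+d*((z-c[2])/d[:,2])[:,None]
def depthpts(f,mask):
    v,u=np.nonzero(mask&(f["z_map"]>0));c,d=ray(f,np.c_[u,v]);return c+d*f["z_map"][v,u][:,None],np.c_[u,v]
def proj(f,P):
    E=f["extrinsics"];r,_=cv2.Rodrigues(E[:3,:3])
    return cv2.projectPoints(np.array(P,float).reshape(-1,1,3),r,E[:3,3],K(f),np.array(f["dist"]))[0].reshape(-1,2)
def tri(fa,ua,fb,ub):
    ca,da=ray(fa,ua);cb,db=ray(fb,ub);out=[]
    for a,b in zip(da,db):
        s=np.linalg.lstsq(np.c_[a,-b],cb-ca,rcond=None)[0];p,q=ca+s[0]*a,cb+s[1]*b
        out.append([*(p+q)/2,np.linalg.norm(p-q)])
    return np.array(out)
def crop(f,x0,y0,x1,y1,s,name):
    cv2.imwrite(f"pics/{name}.png",cv2.resize(f["color"][y0:y1,x0:x1,::-1],None,fx=s,fy=s,interpolation=cv2.INTER_CUBIC))
E
python3 - <<'E'
from h import *
t=load("top");s=load("side")
a=cv2.resize(t["color"][160:300,270:440],None,fx=4,fy=4,interpolation=cv2.INTER_CUBIC)  #680x560
crop(t,270,160,440,300,4,"c1")
crop(s,230,120,490,320,3,"c2")
# heights from depth
for nm,uv in [("grip",(293,276)),("collar",(309,276)),("tip",(375,274)),("head",(376,195)),("cradle base",(365,215)),("fork",(184,218)),("table",(330,330))]:
    m=np.zeros((480,640),bool);m[uv[1],uv[0]]=1;print(nm,depthpts(t,m)[0].round(4))
E
```

```text
grip [[0.4435 0.0357 0.0702]]
collar [[ 0.4432 -0.0029  0.063 ]]
tip [[ 0.4433 -0.164   0.0625]]
head [[ 0.6322 -0.1721  0.0987]]
cradle base [[ 0.6027 -0.1504  0.0189]]
fork [[0.6121 0.3272 0.0146]]
table [[ 0.3111 -0.0505 -0.0005]]
```

View pics/c1.png

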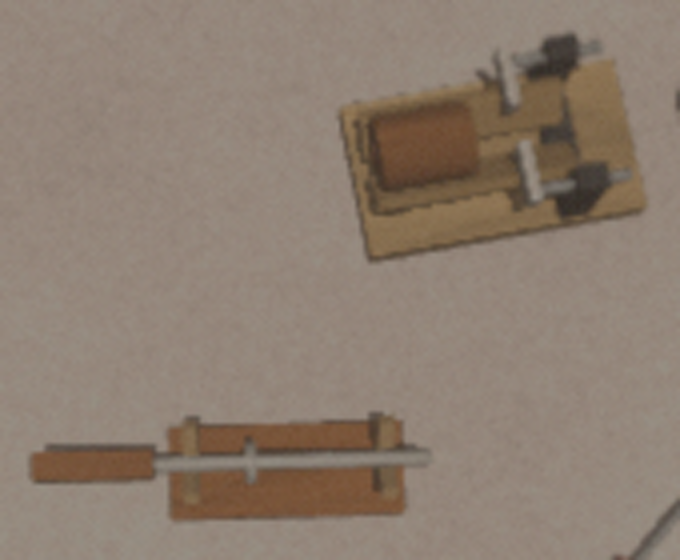

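View pics/c2.png

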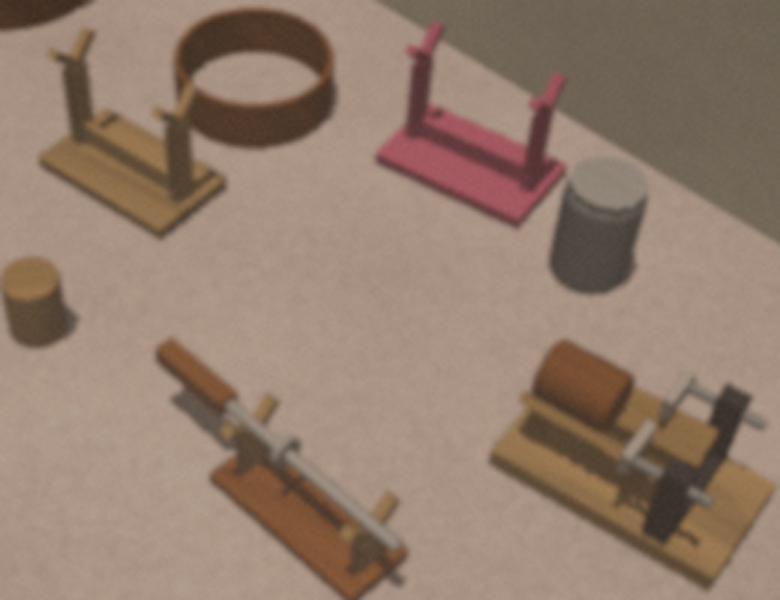

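Crop c1 shows the rod from the grip's end at crop (30,467) to the tip at (431,457), the collar at (251,462), the head from (375,148) to (478,140) and the stop plates at (510,80) and (530,170). In c2 the rack's forks are at crop (72,50) and (178,108). Next I'll fit poses from the depth points.

```bash
cat > fit.py <<'E'
from h import *
from scipy.optimize import least_squares
def box(x0,y0,x1,y1):
    m=np.zeros((480,640),bool);m[y0:y1,x0:x1]=1;return m
def cyl(P,r,p0,a0,tilt=False,**kw):
    # axis through (x,y at ref) yaw ; level
    ref=P.mean(0)
    def res(q):
        d=np.array([np.cos(q[1]),np.sin(q[1]),q[3]]);d/=np.linalg.norm(d);n=np.array([-np.sin(q[1]),np.cos(q[1]),0])
        c=np.array([ref[0]+q[0]*n[0],ref[1]+q[0]*n[1],q[2]])
        w=P-c;w=w-np.outer(w@d,d);return np.linalg.norm(w,axis=1)-r
    s=least_squares(res,[0,a0,p0,0],loss="soft_l1",f_scale=.002)
    q=s.x;n=np.array([-np.sin(q[1]),np.cos(q[1])]);return ref[:2]+q[0]*n,np.degrees(q[1]),q[2],q[3],np.std(s.fun)
E
python3 - <<'E'
from fit import *
t=load("top");s=load("side")
c=lambda x,y,x0,y0,k:(x0+(x+.5)/k-.5,y0+(y+.5)/k-.5)
# rod: grip end, tip, collar
T=[c(30,467,270,160,4),c(431,457,270,160,4),c(251,462,270,160,4)]
print("rod z=60:",onz(t,T,.06).round(4).tolist())
P,uv=depthpts(t,box(268,262,385,290));m=(P[:,2]>.05)&(P[:,2]<.08);P=P[m]
g=P[P[:,1]>.02]; print("grip pts",len(g),"y",g[:,1].min(),g[:,1].max(),"topz",np.median(g[:,2]),"x",g[:,0].min(),g[:,0].max())
r=P[(P[:,2]>.058)];pf=np.polyfit(r[:,1],r[:,0],1);print("rod line x=a*y+b",pf,"y range",r[:,1].min(),r[:,1].max(), "std",np.std(np.polyval(pf,r[:,1])-r[:,0]))
for n,f,b in(("top",t,(358,178,395,212)),("side",s,(405,230,442,264))):
    P,uv=depthpts(f,box(*b));col=f["color"][uv[:,1],uv[:,0]].astype(int)
    m=(P[:,2]>.075)&(P[:,2]<.105);Q=P[m]
    fc=cyl(Q,.024,.075,np.radians(-80));d=np.array([np.cos(np.radians(fc[1])),np.sin(np.radians(fc[1]))])
    al=(Q[:,:2]-fc[0])@d;e=np.percentile(al,[1,99]);print(n,"head",len(Q),fc,"ends",e,"len",np.ptp(e),"mid",fc[0]+d*e.mean())
# cradle base rect & rack base from the top view
def base(f,b,z0,z1,inset=0):
    P,uv=depthpts(f,box(*b));m=(P[:,2]>z0)&(P[:,2]<z1);Q=P[m]
    return P,uv,Q
for nm,f,b in(("cradle top",t,(340,160,450,235)),("cradle side",s,(385,225,495,325)),("rack top",t,(150,190,240,255)),("rack side",s,(235,120,315,205))):
    P,uv,Q=base(f,b,.008,.026);print(nm,"base z",np.median(Q[:,2]),len(Q))
    P,uv,Q=base(f,b,.008,.2);(cx,cy),(w,h),a=cv2.minAreaRect((Q[:,:2]*1000).astype(np.float32));print("  rect mm",cx,cy,w,h,a)
    hi=P[P[:,2]>.09]
    if "rack" in nm:
        from scipy.cluster.vq import kmeans2
        cc,l=kmeans2(hi[:,:2],2,seed=1,minit="++")
        for k in(0,1):
            h=hi[l==k];print("  fork",len(h),h.mean(0).round(4),h.min(0).round(4),h.max(0).round(4))
E
```

```text
rod z=60: [[0.4448, 0.0756, 0.06], [0.4438, -0.1701, 0.06], [0.444, -0.06, 0.06]]
grip pts 174 y 0.020904592832771365 0.0732593752404145 topz 0.06856867561572955 x 0.43486925001922955 0.45275779733106986
rod line x=a*y+b [-0.00094302  0.44387213] y range -0.16917521003626484 0.0732593752404145 std 0.008744832792668633
top head 477 (array([ 0.63683487, -0.17214716]), np.float64(-80.6036412229148), np.float64(0.07399568143315817), np.float64(0.01920585201140051), np.float64(0.002187525474223286)) ends [-0.02946039  0.0307088 ] len 0.060169191180575454 mid [ 0.63693678 -0.17276299]
side head 571 (array([ 0.63956513, -0.1767682 ]), np.float64(-81.75415181164526), np.float64(0.07576411686485607), np.float64(-0.021274250990466897), np.float64(0.0025032486186124425)) ends [-0.03133358  0.02774571] len 0.059079297764216485 mid [ 0.63930784 -0.17499281]
cradle top base z 0.01897723936123652 1320
  rect mm 648.3031005859375 -252.30589294433594 106.1978759765625 240.68280029296875 8.523643493652344
cradle side base z 0.020853129914544577 1982
  rect mm 649.3504028320312 -250.10455322265625 106.38459014892578 230.48219299316406 9.130960464477539
rack top base z 0.014163531299571153 1585
  rect mm 618.9075317382812 293.6523742675781 148.03103637695312 151.36289978027344 7.115553855895996
  fork 106 [0.5992 0.2301 0.1127] [0.5733 0.2232 0.0905] [0.6241 0.2386 0.1246]
  fork 121 [0.5847 0.3492 0.1116] [0.56   0.3416 0.0908] [0.608  0.3588 0.127 ]
rack side base z 0.015204369747749413 1393
  rect mm 666.0989379882812 347.6824951171875 349.544189453125 225.680908203125 58.15205383300781
  fork 116 [0.5856 0.348  0.1091] [0.5593 0.3405 0.0906] [0.6078 0.3582 0.1245]
  fork 126 [0.6023 0.2278 0.1086] [0.5754 0.2197 0.0902] [0.6245 0.2372 0.1241]
```

```bash
cat > go.py <<'E'
import sys,numpy as np
from scipy.spatial.transform import Rotation as R
from workcell import env
# usage: go.py x y z yaw(deg, of rod dir) [tipup deg]: TCP target -> relative move
def Rt(yaw,up=0):
    a,u=np.radians([yaw,up]);d=np.array([np.cos(a)*np.cos(u),np.sin(a)*np.cos(u),np.sin(u)])
    y=np.cross([0,0,1],d);y=-y/np.linalg.norm(y)*-1;x=-d;y=np.cross([0,0,-1],x);y/=np.linalg.norm(y);return np.c_[x,y,np.cross(x,y)]
if __name__=="__main__":
    v=list(map(float,sys.argv[1:]));o=env.get_obs();M=np.array(o["orientation"])
    T=Rt(*v[3:]);rv=R.from_matrix(M.T@T).as_rotvec();s=M.T@(np.array(v[:3])-o["eef_pos"])*1000
    print("t",o["t"],"pos",np.round(o["eef_pos"],4),"F",np.round(o["wrist_force"],2),"w",round(float(o["gripper_width"])*1000,1),"j",np.round(o["joints"],1))
    print("turn",rv.round(4),"shift mm",s.round(1),"rows>=",np.ceil(max(np.linalg.norm(s)/50,np.linalg.norm(rv)/.15)))
E
python3 go.py 0.444 0.033 0.196 -90.2
```

```text
t 0.1 pos [0.1949 0.5138 0.1957] F [0.1  0.66 0.18] w 92.8 j [ 57.6  14.9  88.   -0.   77.2 -11.6]
turn [-1.5000e-03  7.0000e-04  1.2115e+00] shift mm [-4.035e+02 -3.611e+02  2.000e-01] rows>= 11.0
```

Emit:
arm_command:
  moves:
    - [0,0,0.145,-38.6,-31.4,0,93]
    - [0,0,0.29,-77.2,-62.8,0,93]
    - [0,0,0.435,-115.8,-94.2,0,93]
    - [0,0,0.58,-154.4,-125.6,0,93]
    - [0,0,0.725,-193,-157,0,93]

```text
t: 0.6
eef_pos: [0.3201, 0.2972, 0.1962]
orientation: [[-0.46, 0.888, -0.0], [0.888, 0.46, -0.0], [-0.0, -0.0, -1.0]]
wrist_force: [0.9, -0.5, 0.1]
gripper_width: 0.0928
```

```bash
python3 go.py 0.444 0.033 0.150 -90.2
```

```text
t 0.6 pos [0.3201 0.2972 0.1962] F [ 0.9  -0.53  0.07] w 92.8 j [ 28.2   3.  102.3  -0.   74.8   0.8]
turn [-2.000e-04  1.000e-04  4.812e-01] shift mm [-291.5  -11.5   46.3] rows>= 6.0
```

Emit:
arm_command:
  moves:
    - [0,0,0.096,-48,-2,0,93]
    - [0,0,0.192,-96,-4,0,93]
    - [0,0,0.288,-144,-6,0,93]
    - [0,0,0.385,-192,-8,10,93]
    - [0,0,0.481,-240,-10,20,93]

```text
t: 1.1
eef_pos: [0.423, 0.0798, 0.1764]
orientation: [[0.002, 1.0, 0.001], [1.0, -0.002, 0.0], [0.0, 0.001, -1.0]]
wrist_force: [0.7, -0.3, 0.9]
gripper_width: 0.093
```

```bash
python3 go.py 0.444 0.033 0.0415 -90.2
```

```text
t 1.1 pos [0.423  0.0798 0.1764] F [ 0.65 -0.35  0.91] w 93.0 j [ -4.2   3.2 105.    0.   71.8  -4.1]
turn [ 0.001  -0.0001  0.0013] shift mm [-46.8  20.9 134.9] rows>= 3.0
```

Emit:
arm_command:
  moves:
    - [0,0,0,-38,17,0,93]
    - [0,0,0,-47,21,20,93]
    - [0,0,0,-47,21,68,93]
    - [0,0,0,-47,21,115,93]
    - [0,0,0,-47,21,135,93]

```text
t: 1.6
eef_pos: [0.4404, 0.0349, 0.0377]
orientation: [[-0.001, 1.0, -0.006], [1.0, 0.001, 0.001], [0.001, -0.006, -1.0]]
wrist_force: [-0.1, -0.2, 0.3]
gripper_width: 0.0928
```

```bash
python3 go.py 0.444 0.033 0.0415 -90.2
python3 - <<'E'
from h import *
f=grab("side",1);crop(f,230,150,430,330,3.5,"c3")
E
```

```text
t 1.6 pos [0.4404 0.0349 0.0377] F [-0.1  -0.18  0.34] w 92.8 j [-10.   14.6 113.9  -0.   51.9 -10. ]
turn [-0.0064 -0.0011  0.0046] shift mm [-1.9  3.6 -3.8] rows>= 1.0
```

View pics/c3.png

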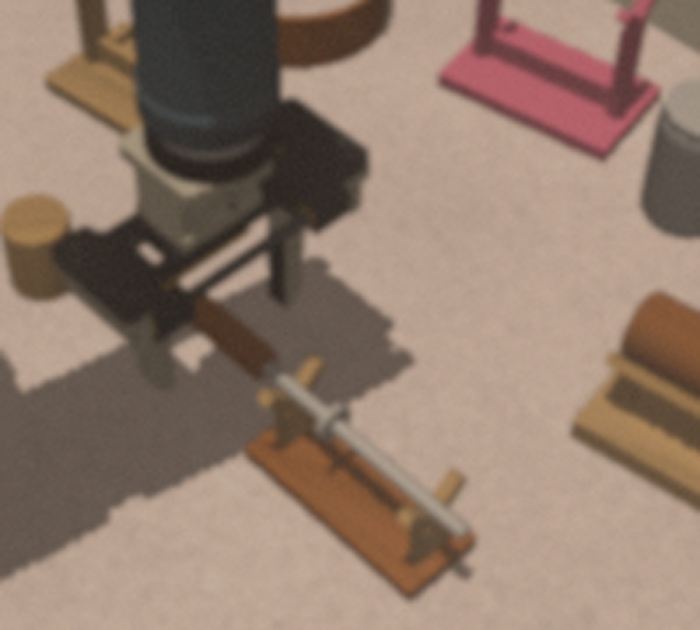

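Crop c3 shows the open fingers straddling the wooden grip at about crop (235,330), with the rod undisturbed. I'll settle and then close.

Emit:
arm_command:
  moves:
    - [-0.006,-0.001,0.005,-2,3.6,-3.8,93]
    - [-0.006,-0.001,0.005,-2,3.6,-3.8,93]
    - [-0.006,-0.001,0.005,-2,3.6,-3.8,60]
    - [-0.006,-0.001,0.005,-2,3.6,-3.8,40]
    - [-0.006,-0.001,0.005,-2,3.6,-3.8,30]

```text
t: 2.15
eef_pos: [0.4478, 0.0328, 0.0462]
orientation: [[0.003, 1.0, 0.008], [1.0, -0.003, -0.001], [-0.001, 0.008, -1.0]]
wrist_force: [0.8, -0.5, 0.6]
gripper_width: 0.0734
```

```bash
python3 go.py 0.444 0.033 0.0415 -90.2
```

```text
t 2.15 pos [0.4478 0.0328 0.0462] F [ 0.76 -0.53  0.57] w 73.4 j [-10.1  14.  113.2   0.   52.4  -9.9]
turn [0.0079 0.0013 0.0007] shift mm [ 0.2 -3.9  4.6] rows>= 1.0
```

Emit:
arm_command:
  moves:
    - [0.007,0,0,0,-3.8,4.5,30]
    - [0.007,0,0,0,-3.8,4.5,15]
    - [0.007,0,0,0,-3.8,4.5,10]
    - [0.007,0,0,0,-3.8,4.5,10]
    - [0.007,0,0,0,-3.8,4.5,10]

```text
t: 2.65
eef_pos: [0.4435, 0.0328, 0.0407]
orientation: [[0.003, 1.0, -0.001], [1.0, -0.003, -0.001], [-0.001, -0.001, -1.0]]
wrist_force: [0.1, 1.0, 0.3]
gripper_width: 0.0339
```

Emit:
arm_command:
  moves:
    - [0,0,0,0,0,0,10]
    - [0,0,0,0,0,0,10]
    - [0,0,0,0,0,0,10]
    - [0,0,0,0,0,0,10]
    - [0,0,0,0,0,0,10]

```text
t: 3.15
eef_pos: [0.4439, 0.0328, 0.0409]
orientation: [[0.003, 1.0, -0.0], [1.0, -0.003, -0.001], [-0.001, -0.0, -1.0]]
wrist_force: [2.4, 0.6, 0.8]
gripper_width: 0.0176
```

```bash
python3 go.py 0.444 0.033 0.0415 -90.2
```

```text
t 3.15 pos [0.4439 0.0328 0.0409] F [2.45 0.56 0.81] w 17.6 j [-1.010e+01  1.430e+01  1.136e+02 -1.000e-01  5.200e+01 -9.900e+00]
turn [-0.0001  0.0011  0.0005] shift mm [ 0.2  0.1 -0.6] rows>= 1.0
```

Emit:
arm_command:
  moves:
    - [0,0,0,0,0,-3,10]
    - [0,0,0,0,0,-10,10]
    - [0,0,0,0,0,-20,10]
    - [0,0,0,0,0,-30,10]
    - [0,0,0,0,0,-40,10]

```text
t: 3.65
eef_pos: [0.4436, 0.0328, 0.0819]
orientation: [[0.003, 1.0, -0.001], [1.0, -0.003, -0.001], [-0.001, -0.001, -1.0]]
wrist_force: [0.1, -0.7, -1.3]
gripper_width: 0.0174
```

Emit:
arm_command:
  moves:
    - [0,0,0,0,0,-10,10]
    - [0,0,0,0,0,-20,10]
    - [0,0,0,0,0,-28,10]
    - [0,0,0,0,0,-30,10]
    - [0,0,0,0,0,-30,10]

```text
t: 4.15
eef_pos: [0.4437, 0.0328, 0.111]
orientation: [[0.003, 1.0, -0.0], [1.0, -0.003, -0.001], [-0.001, -0.0, -1.0]]
wrist_force: [-0.4, 0.5, -1.4]
gripper_width: 0.0177
```

```bash
cat > rod.py <<'E'
import sys
from fit import *
k=sys.argv[1]
# predicted rod points from the tool pose, compared with depth fit
o=env.get_obs();M=np.array(o["orientation"]);G=np.array(o["eef_pos"])-M[:,2]*env.grasp_offset
d=-M[:,0];print("t",o["t"],"tcp",np.round(o["eef_pos"],4),"G",G.round(4),"dir",d.round(4),"F",np.round(o["wrist_force"],2),"T",np.round(o["ft_torque"],3),"w",o["gripper_width"])
for n in sys.argv[2:]:
    f=grab(n,k);Q,uv=depthpts(f,np.ones((480,640),bool));w=Q-G;al=w@d;pe=np.linalg.norm(w-np.outer(al,d),axis=1)
    m=(al>.045)&(al<.23)&(pe<.02)&(Q[:,2]>.03);print(n,"pts",m.sum())
    A=np.c_[al[m],np.ones(m.sum())];lat=(w@M[:,1])[m];up=(w@-M[:,2])[m]
    th=np.abs(al[m]-.094)>.008;A,lat,up=A[th],lat[th],up[th]
    ok=np.ones(len(A),bool)
    for _ in range(4):
        a,b=np.linalg.lstsq(A[ok],lat[ok],rcond=None)[0],np.linalg.lstsq(A[ok],up[ok],rcond=None)[0]
        ok=(abs(A@a-lat)<.006)&(abs(A@b-up)<.006)
    print("  lat slope,off(mm)",a[0].round(4),(a[1]*1e3).round(2),"up slope,off",b[0].round(4),(b[1]*1e3).round(2),"al range",np.percentile(A[ok,0],[0,100]).round(4))
E
python3 rod.py 2 top side;python3 - <<'E'
from h import *
crop(load("side",2),230,150,430,330,3.5,"c4")
E
```

```text
t 4.15 tcp [0.4437 0.0328 0.111 ] G [0.4437 0.0328 0.1298] dir [-0.003  -1.      0.0011] F [-0.39  0.51 -1.36] T [ 0.009  0.067 -0.055] w 0.017713939931245645
top pts 316
  lat slope,off(mm) 0.0133 -1.41 up slope,off -0.0056 3.81 al range [0.0452 0.2035]
side pts 413
  lat slope,off(mm) 0.015 -0.62 up slope,off -0.0048 4.32 al range [0.045  0.2044]
```

View pics/c4.png

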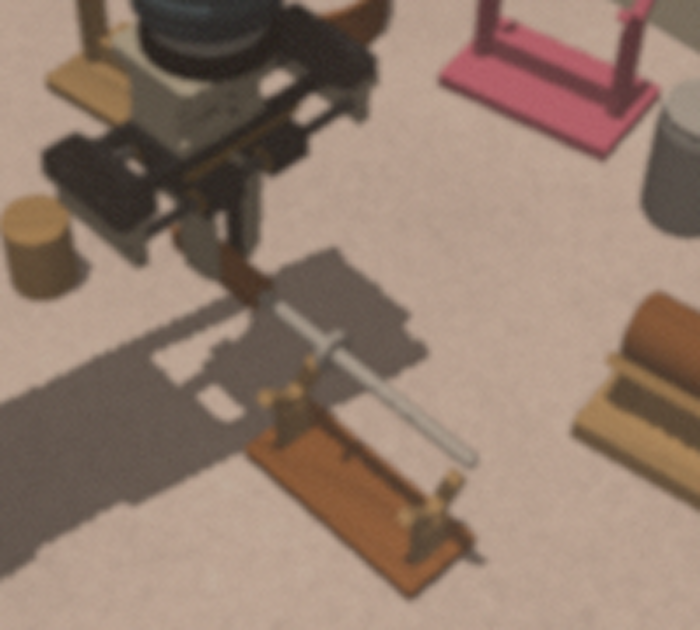

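Crop c4 shows the rod held level, with the collar at crop (330,345) and the tip at (474,460). I'll approach the bore.

```bash
python3 go.py 0.5976 0.0869 0.111 -81.2
```

```text
t 4.25 pos [0.4432 0.0329 0.1104] F [ 0.52 -0.35 -0.76] w 17.4 j [-1.010e+01  8.800e+00  1.088e+02 -1.000e-01  6.250e+01 -9.900e+00]
turn [-0.0018  0.0007 -0.1566] shift mm [ 54.4 154.3  -0.9] rows>= 4.0
```

Emit:
arm_command:
  moves:
    - [0,0,-0.02,6,16,0,10]
    - [0,0,-0.055,19,54,0,10]
    - [0,0,-0.1,35,100,0,10]
    - [0,0,-0.14,49,139,0,10]
    - [-0.001,0,-0.157,54.4,154.3,0,10]

```text
t: 4.75
eef_pos: [0.601, 0.0879, 0.1094]
orientation: [[-0.155, 0.988, 0.001], [0.988, 0.155, -0.001], [-0.001, 0.001, -1.0]]
wrist_force: [-0.2, 0.1, -2.1]
gripper_width: 0.0178
```

Emit:
arm_command:
  moves:
    - [0,0,0,0,0,5,10]
    - [0,0,0,0,0,15,10]
    - [0,0,0,0,0,25,10]
    - [0,0,0,0,0,30,10]
    - [0,0,0,0,0,30,10]

```text
t: 5.25
eef_pos: [0.5963, 0.0865, 0.0793]
orientation: [[-0.153, 0.988, -0.003], [0.988, 0.153, -0.001], [-0.0, -0.003, -1.0]]
wrist_force: [0.6, -0.0, -1.3]
gripper_width: 0.0168
```

```bash
python3 rod.py 3 top side
```

```text
t 5.25 tcp [0.5963 0.0865 0.0793] G [0.5964 0.0865 0.0981] dir [ 1.528e-01 -9.883e-01  4.000e-04] F [ 0.62 -0.03 -1.25] T [-0.055  0.144  0.067] w 0.01684792717226375
top pts 278
  lat slope,off(mm) 0.0177 -2.23 up slope,off -0.0067 3.71 al range [0.0459 0.2026]
side pts 329
  lat slope,off(mm) 0.015 -0.23 up slope,off -0.0062 5.39 al range [0.0454 0.2054]
```

```bash
cat > rel.py <<'E'
import sys
from fit import *
k=sys.argv[1];yaw=np.radians(-81.2);u=np.array([np.cos(yaw),np.sin(yaw),0]);n=np.array([-u[1],u[0],0]);n=-np.cross(u,[0,0,1]) # n: left of u = +x side
H=np.array([.638,-.174,.075]);o=env.get_obs();zr=float(sys.argv[2])
def cf(P,r,z):  # level cylinder, fixed yaw: lateral, height
    w=P-H;s=least_squares(lambda q:np.hypot(w@n-q[0],P[:,2]-q[1])-r,[0,z],loss="soft_l1",f_scale=.0015);return s.x*1e3,np.std(s.fun)
for c in("top","side"):
    f=load(c,k);P,uv=depthpts(f,np.ones((480,640),bool));w=P-H;al=w@u;la=w@n
    h=(abs(al)<.027)&(abs(la)<.028)&(P[:,2]>.075)&(P[:,2]<.104)
    print(c,"head lat,z mm",cf(P[h],.024,.075)[0].round(2),h.sum(),"ends",np.percentile(al[(abs(al)<.045)&(abs(la)<.02)&(P[:,2]>.082)&(P[:,2]<.104)],[0.5,99.5]).round(4))
    R=P;m=(al>-.24)&(al<-.045)&(abs(la)<.02)&(abs(P[:,2]-zr)<.012)
    for a,b in((-.225,-.185),(-.155,-.11),(-.11,-.055)):
        q=m&(al>a)&(al<b);print("   rod al %.3f"%al[q].mean(),q.sum(),cf(P[q],.005,zr)[0].round(2))
    print("   tip al",al[m].max())
# silhouette midlines in top view
f=load("top",k);im=cv2.cvtColor(f["color"],cv2.COLOR_RGB2LAB).astype(np.float32)
def prof(al,z,half):
    s=np.arange(-half,half,.0005);pts=H+al*u+s[:,None]*n;pts[:,2]=z;pp=proj(f,pts).astype(np.float32)
    return s,cv2.remap(im,pp[None,:,0],pp[None,:,1],cv2.INTER_LINEAR)[0]
def mid(als,z,half,r):
    p=np.mean([prof(a,z,half)[1] for a in als],0);s=prof(als[0],z,half)[0]
    g=np.linalg.norm(np.gradient(cv2.GaussianBlur(p,(1,5),0),axis=0),axis=1)
    L=(s>-1.6*r)&(s<-.4*r);Rr=(s<1.6*r)&(s>.4*r)
    l,rr=(g[L]**2@s[L])/(g[L]**2).sum(),(g[Rr]**2@s[Rr])/(g[Rr]**2).sum();return np.array([l,rr,(l+rr)/2])*1e3
print("sil head",mid(np.linspace(-.02,.02,15),.075,.045,.024).round(2))
for a in(-.14,-.12,-.1,-.08):print("sil rod",a,mid(np.linspace(a-.008,a+.008,9),zr,.02,.006).round(2))
E
python3 rel.py 3 0.098
python3 - <<'E'
from h import *
t=load("top",3);s=load("side",3)
a=t["color"][165:265,330:430,::-1];b=s["color"][215:315,355:455,::-1]
cv2.imwrite("pics/c5.png",cv2.resize(np.hstack([a,b]),None,fx=4,fy=4,interpolation=cv2.INTER_CUBIC))
E
```

```text
top head lat,z mm [-0.81 74.34] 413 ends [-0.0315  0.0292]
   rod al -0.205 68 [-0.95 98.09]
   rod al -0.133 75 [-0.15 97.04]
   rod al -0.086 78 [ 0.57 97.31]
   tip al -0.061233912583213056
side head lat,z mm [ 1.01 75.99] 493 ends [-0.0293  0.031 ]
   rod al -0.205 68 [ 1.8  99.95]
   rod al -0.132 83 [ 2.87 99.97]
   rod al -0.084 100 [ 3.45 99.46]
   tip al -0.05843543776204359
sil head [-27.48  26.97  -0.25]
sil rod -0.14 [-4.46  5.04  0.29]
sil rod -0.12 [-4.66  5.63  0.48]
sil rod -0.1 [-4.18  5.29  0.55]
sil rod -0.08 [-3.79  6.03  1.12]
```

View pics/c5.png

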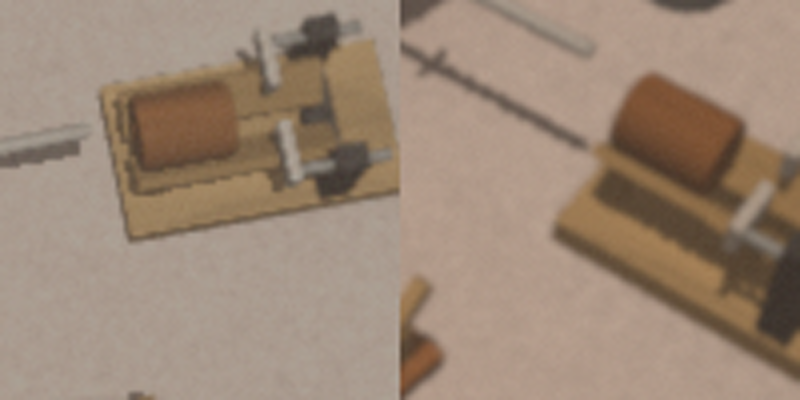

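Crop c5 shows the tip short of the head in both views. The fits in both cameras put the rod about 0.013 rad off in yaw, 0.006 rad tip-down and 24 mm high. I'll correct all three.

Emit:
arm_command:
  moves:
    - [0,-0.003,0.006,0,0.2,6,10]
    - [0,-0.006,0.013,0,0.4,14,10]
    - [0,-0.006,0.013,0,0.4,21,10]
    - [0,-0.006,0.013,0,0.4,23.7,10]
    - [0,-0.006,0.013,0,0.4,23.7,10]

```text
t: 5.85
eef_pos: [0.5978, 0.0869, 0.056]
orientation: [[-0.141, 0.99, -0.001], [0.99, 0.141, -0.007], [-0.007, -0.002, -1.0]]
wrist_force: [0.7, 0.2, -0.9]
gripper_width: 0.0174
```

Emit:
arm_command:
  moves:
    - [0,0,0,0,0,0,10]
    - [0,0,0,0,0,0,10]
    - [0,0,0,0,0,0,10]
    - [0,0,0,0,0,0,10]
    - [0,0,0,0,0,0,10]

```text
t: 6.35
eef_pos: [0.5984, 0.0868, 0.057]
orientation: [[-0.141, 0.99, 0.001], [0.99, 0.141, -0.007], [-0.007, 0.0, -1.0]]
wrist_force: [0.0, -0.4, -0.6]
gripper_width: 0.0176
```

```bash
python3 rod.py 4 top side; python3 rel.py 4 0.075;for i in 5 6; do python3 rod.py $i top side|head -1; python3 rel.py $i 0.075|grep -v sil; done
```

```text
t 6.35 tcp [0.5984 0.0868 0.057 ] G [0.5984 0.0869 0.0758] dir [ 0.1405 -0.9901  0.007 ] F [ 0.01 -0.43 -0.56] T [0.014 0.026 0.024] w 0.017590544071584155
top pts 267
  lat slope,off(mm) 0.0158 -1.94 up slope,off -0.0046 3.65 al range [0.0453 0.2012]
side pts 320
  lat slope,off(mm) 0.0148 -0.81 up slope,off -0.0037 4.25 al range [0.0452 0.2049]
top head lat,z mm [-0.86 74.25] 411 ends [-0.0315  0.0293]
   rod al -0.205 65 [-3.000e-02  7.607e+01]
   rod al -0.132 72 [-0.15 76.36]
   rod al -0.086 75 [1.000e-02 7.646e+01]
   tip al -0.06272565704048488
side head lat,z mm [ 1.11 75.91] 489 ends [-0.0287  0.0309]
   rod al -0.205 65 [ 2.24 77.08]
   rod al -0.132 81 [ 2.47 77.83]
   rod al -0.083 98 [ 2.79 78.04]
   tip al -0.059001090264547966
sil head [-27.43  26.83  -0.3 ]
sil rod -0.14 [-4.1   5.59  0.75]
sil rod -0.12 [-4.23  5.3   0.53]
sil rod -0.1 [-4.93  5.96  0.52]
sil rod -0.08 [-6.11  5.82 -0.15]
t 6.45 tcp [0.5984 0.0868 0.0569] G [0.5984 0.0869 0.0757] dir [ 0.1405 -0.9901  0.0069] F [ 0.71  0.73 -0.93] T [0.013 0.073 0.001] w 0.017553916341737866
top head lat,z mm [-0.74
[... 224 characters left out ...]
87  0.0307]
   rod al -0.205 68 [ 2.14 76.89]
   rod al -0.132 80 [ 2.65 77.73]
   rod al -0.084 97 [ 2.33 77.89]
   tip al -0.05863480382983336
t 6.55 tcp [0.5984 0.0868 0.0568] G [0.5983 0.087  0.0756] dir [ 0.1405 -0.9901  0.0069] F [ 0.23  0.07 -1.02] T [ 0.017  0.033 -0.01 ] w 0.017797000080929114
top head lat,z mm [-0.85 74.08] 415 ends [-0.0314  0.0291]
   rod al -0.205 65 [-0.11 76.64]
   rod al -0.132 72 [-3.000e-02  7.574e+01]
   rod al -0.086 77 [ 0.39 76.82]
   tip al -0.062489037811745966
side head lat,z mm [ 1.   76.06] 491 ends [-0.0284  0.0307]
   rod al -0.206 67 [ 2.67 77.39]
   rod al -0.132 81 [ 2.62 76.96]
   rod al -0.084 96 [ 2.35 78.26]
   tip al -0.058537081714706486
```

Emit:
arm_command:
  moves:
    - [0,0.003,0,0,-1.0,0.9,10]
    - [0,0.003,0,0,-1.0,0.9,10]
    - [0,0.003,0,-5,-0.95,0.9,10]
    - [0,0.003,0,-12,-0.85,0.9,10]
    - [0,0.003,0,-18,-0.8,1,10]

```text
t: 7.15
eef_pos: [0.6003, 0.0681, 0.056]
orientation: [[-0.14, 0.99, 0.001], [0.99, 0.14, -0.004], [-0.004, 0.0, -1.0]]
wrist_force: [-0.3, -1.0, -0.5]
gripper_width: 0.0176
```

Emit:
arm_command:
  moves:
    - [0,0,0,-2,0,0,10]
    - [0,0,0,-4,0,0,10]
    - [0,0,0,-4,0,0,10]
    - [0,0,0,-4,0,0,10]
    - [0,0,0,-4,0,0,10]

```text
t: 7.65
eef_pos: [0.6006, 0.0651, 0.056]
orientation: [[-0.141, 0.99, 0.0], [0.99, 0.141, -0.004], [-0.004, -0.0, -1.0]]
wrist_force: [-0.4, 0.9, -1.0]
gripper_width: 0.0175
```

```bash
for i in 7 8; do python3 rod.py $i top side|head -1; python3 rel.py $i 0.075; done
```

```text
t 7.65 tcp [0.6006 0.0651 0.056 ] G [0.6006 0.0652 0.0748] dir [ 0.1407 -0.99    0.0038] F [-0.38  0.86 -1.02] T [ 0.026  0.068 -0.009] w 0.017517589438951178
top head lat,z mm [-0.76 74.1 ] 412 ends [-0.0315  0.029 ]
   rod al -0.199 46 [-1.92 76.14]
   rod al -0.134 81 [-2.73 75.41]
   rod al -0.082 88 [-1.17 74.13]
   tip al -0.045710127355734174
side head lat,z mm [ 1.05 76.14] 489 ends [-0.0289  0.0306]
   rod al -0.209 115 [-2.69 79.95]
   rod al -0.135 100 [3.000e-02 7.699e+01]
   rod al -0.083 101 [ 1.82 76.8 ]
   tip al -0.04563203964417757
sil head [-27.43  26.84  -0.3 ]
sil rod -0.14 [-4.77  4.81  0.02]
sil rod -0.12 [-4.79  5.25  0.23]
sil rod -0.1 [-4.92  4.94  0.01]
sil rod -0.08 [-4.77  5.4   0.31]
t 7.75 tcp [0.6006 0.0651 0.0559] G [0.6006 0.0652 0.0747] dir [ 0.1408 -0.99    0.0039] F [ 0.19  0.03 -1.18] T [-0.01   0.056  0.018] w 0.01761286350141558
top head lat,z mm [-0.87 74.33] 416 ends [-0.0314  0.0289]
   rod al -0.199 46 [-1.5  74.87]
   rod al -0.134 82 [-4.56 80.24]
   rod al -0.082 86 [-0.7  74.75]
   tip al -0.04548666442274284
side head lat,z mm [ 1.03 76.07] 493 ends [-0.0292  0.0308]
   rod al -0.208 116 [-1.58 78.8 ]
   rod al -0.135 102 [ 0.1  76.85]
   rod al -0.082 102 [ 1.34 76.98]
   tip al -0.04503787611616894
sil head [-27.38  26.96  -0.21]
sil rod -0.14 [-4.72  4.8   0.04]
sil rod -0.12 [-4.8   5.09  0.14]
sil rod -0.1 [-4.89  5.    0.05]
sil rod -0.08 [-4.87  5.44  0.29]
```

Emit:
arm_command:
  moves:
    - [0,0,0,-3,-0.3,0.3,10]
    - [0,0,0,-7,-0.2,0.3,10]
    - [0,0,0,-11,-0.15,0.35,10]
    - [0,0,0,-15,-0.1,0.35,10]
    - [0,0,0,-17,-0.1,0.35,10]

```text
t: 8.35
eef_pos: [0.6031, 0.0474, 0.0557]
orientation: [[-0.14, 0.99, 0.001], [0.99, 0.14, -0.004], [-0.004, 0.0, -1.0]]
wrist_force: [-0.2, -0.9, -1.5]
gripper_width: 0.0176
```

Emit:
arm_command:
  moves:
    - [0,0,0,-3,0,0,10]
    - [0,0,0,-6,0.1,0,10]
    - [0,0,0,-9,0.1,0,10]
    - [0,0,0,-12,0.15,0,10]
    - [0,0,0,-13,0.15,0.05,10]

```text
t: 8.85
eef_pos: [0.605, 0.0349, 0.0557]
orientation: [[-0.14, 0.99, 0.001], [0.99, 0.14, -0.004], [-0.004, -0.0, -1.0]]
wrist_force: [-0.8, 0.9, -0.8]
gripper_width: 0.0177
```

```bash
for i in 9 ; do python3 rod.py $i top side|head -1; python3 rel.py $i 0.075|egrep "head|0.08|0.1 "; done
```

```text
t 8.85 tcp [0.605  0.0349 0.0557] G [0.605  0.0349 0.0745] dir [ 0.1403 -0.9901  0.004 ] F [-0.75  0.86 -0.78] T [-0.03   0.088 -0.067] w 0.01772271553010044
top head lat,z mm [-1.   74.41] 415 ends [-0.0317  0.029 ]
   rod al -0.082 89 [-1.15 74.47]
side head lat,z mm [ 1.13 76.06] 490 ends [-0.0373  0.0306]
   rod al -0.083 102 [ 1.22 75.78]
sil head [-27.42  26.85  -0.28]
sil rod -0.1 [-5.23  4.62 -0.31]
sil rod -0.08 [-5.13  5.2   0.04]rel.py:13: RuntimeWarning: Mean of empty slice.
  q=m&(al>a)&(al<b);print("   rod al %.3f"%al[q].mean(),q.sum(),cf(P[q],.005,zr)[0].round(2))
  ret = ret.dtype.type(ret / rcount)
  ret = _var(a, axis=axis, dtype=dtype, out=out, ddof=ddof,
  arrmean = um.true_divide(arrmean, div, out=arrmean,
  ret = ret.dtype.type(ret / rcount)
```

Threaded: the tip is about 23 mm inside the bore and the head hasn't moved. I'll keep advancing.

Emit:
arm_command:
  moves:
    - [0,0,0,-5,0.05,0,10]
    - [0,0,0,-13,0.15,0.05,10]
    - [0,0,0,-21,0.25,0.1,10]
    - [0,0,0,-29,0.35,0.1,10]
    - [0,0,0,-36,0.45,0.15,10]

```text
t: 9.45
eef_pos: [0.6106, -0.0014, 0.0557]
orientation: [[-0.14, 0.99, 0.001], [0.99, 0.14, -0.004], [-0.004, -0.0, -1.0]]
wrist_force: [0.7, -0.8, 0.3]
gripper_width: 0.0173
```

Emit:
arm_command:
  moves:
    - [0,0,0,-8,0.1,0,10]
    - [0,0,0,-16,0.2,0.05,10]
    - [0,0,0,-24,0.3,0.1,10]
    - [0,0,0,-31,0.4,0.1,10]
    - [0,0,0,-36,0.45,0.15,10]

```text
t: 9.95
eef_pos: [0.616, -0.0367, 0.0556]
orientation: [[-0.14, 0.99, 0.0], [0.99, 0.14, -0.004], [-0.004, -0.0, -1.0]]
wrist_force: [-0.5, 0.2, -0.8]
gripper_width: 0.0173
```

```bash
python3 rod.py 10 top side; python3 rel.py 10 0.075 2>/dev/null|egrep "head"
python3 - <<'E'
from h import *
t=load("top",10);s=load("side",10)
a=t["color"][165:265,330:430,::-1];b=s["color"][215:315,375:475,::-1]
cv2.imwrite("pics/c6.png",cv2.resize(np.hstack([a,b]),None,fx=4,fy=4,interpolation=cv2.INTER_CUBIC))
E
```

```text
t 9.95 tcp [ 0.616  -0.0367  0.0556] G [ 0.616  -0.0366  0.0744] dir [ 0.1401 -0.9901  0.0039] F [-0.49  0.24 -0.77] T [-0.011  0.062 -0.036] w 0.01731364096820563
top pts 238
  lat slope,off(mm) 0.0197 -2.19 up slope,off -0.0045 3.49 al range [0.0527 0.2032]
side pts 379
  lat slope,off(mm) 0.0121 -0.51 up slope,off 0.0023 3.73 al range [0.0452 0.2056]
top head lat,z mm [-0.96 74.23] 408 ends [-0.0448  0.0296]
side head lat,z mm [ 1.07 76.12] 492 ends [-0.0443  0.0346]
sil head [-27.49  26.75  -0.37]
```

View pics/c6.png

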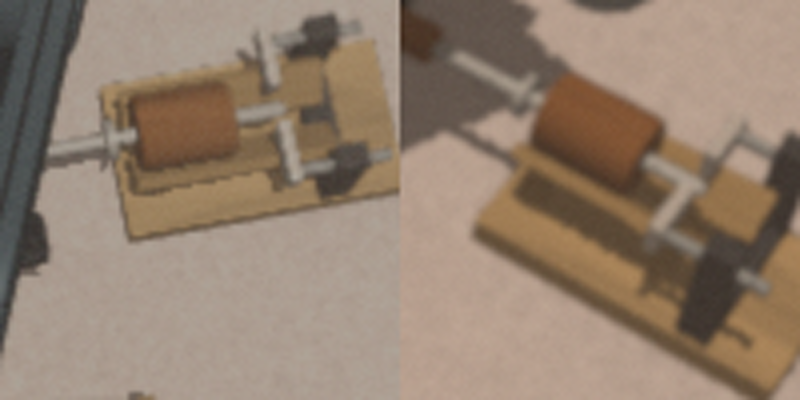

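Crop c6 shows the rod right through the bore, the collar about 13 mm short of the head and the tip at the stop's gap. Now I'll bring the collar to the head, then feel for the stop.

Emit:
arm_command:
  moves:
    - [0,0,0,-3,0.05,0,10]
    - [0,0,0,-6,0.1,0.05,10]
    - [0,0,0,-9,0.1,0.05,10]
    - [0,0,0,-12,0.15,0.05,10]
    - [0,0,0,-15,0.2,0.05,10]

```text
t: 10.55
eef_pos: [0.6182, -0.0508, 0.0557]
orientation: [[-0.141, 0.99, 0.0], [0.99, 0.141, -0.004], [-0.004, -0.0, -1.0]]
wrist_force: [0.6, 1.0, -0.4]
gripper_width: 0.0174
```

Emit:
arm_command:
  moves:
    - [0,0,0,-2,0.05,0,10]
    - [0,0,0,-4,0.05,0,10]
    - [0,0,0,-6,0.1,0,10]
    - [0,0,0,-8,0.1,0.05,10]
    - [0,0,0,-10,0.15,0.05,10]

```text
t: 11.05
eef_pos: [0.6198, -0.0607, 0.0557]
orientation: [[-0.141, 0.99, 0.0], [0.99, 0.141, -0.004], [-0.004, -0.0, -1.0]]
wrist_force: [-1.0, 0.7, -0.2]
gripper_width: 0.0172
```

```bash
python3 rod.py 11 top side
python3 - <<'E'
from h import *
yaw=np.radians(-81.2);u=np.array([np.cos(yaw),np.sin(yaw),0]);n=-np.cross(u,[0,0,1]);H=np.array([.638,-.174,.075])
for c in("top","side"):
    f=load(c,11);P,uv=depthpts(f,np.ones((480,640),bool));w=P-H;al=w@u;la=w@n;col=f["color"][uv[:,1],uv[:,0]].astype(int)
    h=(abs(al)<.08)&(abs(la)<.02)&(P[:,2]>.085)&(P[:,2]<.104)&(col[:,0]-col[:,2]>35)
    print(c,"head ends",np.percentile(al[h],[1,99]).round(4))
    for s in(-1,1):
        q=(al>.03)&(al<.12)&(la*s>.012)&(la*s<.024)&(P[:,2]>.065)&(P[:,2]<.1)&(col.max(1)-col.min(1)<40)
        print("  plate",s,q.sum(),np.percentile(al[q],[2,10,25,50]).round(4) if q.sum() else "")
E
```

```text
t 11.05 tcp [ 0.6198 -0.0607  0.0557] G [ 0.6198 -0.0607  0.0745] dir [ 0.1406 -0.9901  0.0039] F [-0.96  0.65 -0.2 ] T [ 0.172  0.114 -0.019] w 0.017217457181917802
top pts 199
  lat slope,off(mm) 0.02 -2.31 up slope,off -0.0054 3.63 al range [0.0587 0.2014]
side pts 342
  lat slope,off(mm) 0.0137 -1.01 up slope,off 0.0003 4.0 al range [0.0454 0.205 ]
top head ends [-0.0195  0.0405]
  plate -1 21 [0.0548 0.0551 0.0552 0.057 ]
  plate 1 22 [0.0552 0.0553 0.0554 0.0563]
side head ends [-0.0208  0.0572]
  plate -1 34 [0.0319 0.0349 0.0406 0.0589]
  plate 1 43 [0.0421 0.0568 0.0582 0.0605]
```

Emit:
arm_command:
  moves:
    - [0,0,0,-2,0.05,0,10]
    - [0,0,0,-4,0.05,0,10]
    - [0,0,0,-6,0.1,0,10]
    - [0,0,0,-8,0.1,0,10]
    - [0,0,0,-10,0.15,0.05,10]

```text
t: 11.65
eef_pos: [0.6214, -0.0707, 0.0556]
orientation: [[-0.141, 0.99, 0.0], [0.99, 0.141, -0.004], [-0.004, -0.0, -1.0]]
wrist_force: [-0.6, 1.2, -0.3]
gripper_width: 0.0172
```

Emit:
arm_command:
  moves:
    - [0,0,0,-1,0,0,10]
    - [0,0,0,-2,0,0,10]
    - [0,0,0,-2.5,0.05,0,10]
    - [0,0,0,-3,0.05,0,10]
    - [0,0,0,-3,0.05,0,10]

```text
t: 12.15
eef_pos: [0.6218, -0.0736, 0.0557]
orientation: [[-0.141, 0.99, 0.0], [0.99, 0.141, -0.004], [-0.004, -0.0, -1.0]]
wrist_force: [-0.0, 0.2, -0.4]
gripper_width: 0.0171
```

Emit:
arm_command:
  moves:
    - [0,0,0,-0.7,0,0,10]
    - [0,0,0,-1.4,0,0,10]
    - [0,0,0,-2,0,0,10]
    - [0,0,0,-2,0,0,10]
    - [0,0,0,-2,0,0,10]

```text
t: 12.65
eef_pos: [0.622, -0.0752, 0.0556]
orientation: [[-0.141, 0.99, 0.0], [0.99, 0.141, -0.004], [-0.004, -0.0, -1.0]]
wrist_force: [0.5, 1.4, -0.1]
gripper_width: 0.0174
```

```bash
cat > st.py <<'E'
from h import *
o=env.get_obs();u=np.array([.153,-.988,0]);F=[];
for i in range(6):
    env.grab_frame("top");o=env.get_obs();F.append(o["wrist_force"])
F=np.mean(F,0);print(o["t"],np.round(o["eef_pos"],4),"F",F.round(2),"along",(F@u).round(2),"w",o["gripper_width"])
E
python3 st.py
```

```text
12.95 [ 0.622  -0.0753  0.0556] F [-0.48  2.97 -0.54] along -3.0 w 0.01755119356339637
```

About 3 N on average, so the stop has been reached. I'll press in small steps.

Emit:
arm_command:
  moves:
    - [0,0,0,-0.5,0,0,10]
    - [0,0,0,-1,0,0,10]
    - [0,0,0,-1.5,0,0,10]
    - [0,0,0,-1.5,0,0,10]
    - [0,0,0,-1.5,0,0,10]

```text
t: 13.45
eef_pos: [0.6221, -0.0762, 0.0556]
orientation: [[-0.141, 0.99, 0.0], [0.99, 0.141, -0.003], [-0.003, -0.0, -1.0]]
wrist_force: [-0.7, 4.8, -0.6]
gripper_width: 0.0175
```

```bash
python3 st.py
```

```text
13.75 [ 0.6221 -0.0762  0.0556] F [-0.61  5.52  0.02] along -5.55 w 0.01764045698088117
```

Emit:
arm_command:
  moves:
    - [0,0,0,-0.6,0,0,10]
    - [0,0,0,-1.2,0,0,10]
    - [0,0,0,-1.8,0,0,10]
    - [0,0,0,-2.4,0,0,10]
    - [0,0,0,-2.7,0,0,10]

```text
t: 14.25
eef_pos: [0.6221, -0.0773, 0.0554]
orientation: [[-0.141, 0.99, -0.001], [0.99, 0.141, -0.0], [-0.0, -0.001, -1.0]]
wrist_force: [0.2, 9.2, 1.1]
gripper_width: 0.0175
```

```bash
python3 st.py; python3 rod.py 12 top side
```

```text
14.55 [ 0.6221 -0.0773  0.0555] F [-1.17  9.72  1.  ] along -9.78 w 0.017521745273006328
t 14.55 tcp [ 0.6221 -0.0773  0.0555] G [ 0.6221 -0.0773  0.0743] dir [ 1.407e-01 -9.900e-01  4.000e-04] F [-1.63  9.79  0.67] T [1.794 0.224 0.028] w 0.017521745273006328
top pts 180
  lat slope,off(mm) 0.0277 -2.94 up slope,off 0.0029 3.02 al range [0.0645 0.2015]
side pts 307
  lat slope,off(mm) 0.0115 -0.41 up slope,off 0.0066 3.77 al range [0.0457 0.2044]
```

Steady at 9.8 N. I'll release the push and lift.

Emit:
arm_command:
  moves:
    - [0,0,0,1.5,0,0,10]
    - [0,0,0,3,0,0,10]
    - [0,0,0,5,-0.05,0,10]
    - [0,0,0,7,-0.1,0,10]
    - [0,0,0,8,-0.1,0,10]

```text
t: 15.15
eef_pos: [0.6216, -0.0722, 0.0558]
orientation: [[-0.14, 0.99, 0.001], [0.99, 0.14, -0.005], [-0.005, 0.0, -1.0]]
wrist_force: [0.0, -0.4, -1.4]
gripper_width: 0.0178
```

Emit:
arm_command:
  moves:
    - [0,0,0,0,0,-1,10]
    - [0,0,0,0,0,-2.5,10]
    - [0,0,0,0,0,-4.5,10]
    - [0,-0.006,0,0,0,-7,10]
    - [0,-0.012,0,0,0,-10,10]

```text
t: 15.65
eef_pos: [0.6213, -0.0717, 0.0657]
orientation: [[-0.14, 0.99, 0.002], [0.99, 0.14, -0.016], [-0.016, -0.0, -1.0]]
wrist_force: [0.5, -0.8, -2.1]
gripper_width: 0.0175
```

```bash
python3 rod.py 13 top side
```

```text
t 15.65 tcp [ 0.6213 -0.0717  0.0657] G [ 0.6213 -0.0714  0.0845] dir [ 0.1403 -0.99    0.0162] F [ 0.53 -0.78 -2.14] T [ 0.078  0.081 -0.003] w 0.017454183551125053
top pts 534
  lat slope,off(mm) -0.0053 -2.4 up slope,off -0.0632 23.64 al range [0.1028 0.1594]
side pts 615
  lat slope,off(mm) 0.0116 -1.13 up slope,off -0.0306 4.3 al range [0.0452 0.2036]
```

Emit:
arm_command:
  moves:
    - [0,-0.01,0,0,0,-4,10]
    - [0,-0.02,0,0,0,-10,10]
    - [0,-0.03,0,0,0,-18,10]
    - [0,-0.035,0,0,0,-27,10]
    - [0,-0.035,0,0,0,-36,10]

```text
t: 16.25
eef_pos: [0.6215, -0.0708, 0.1028]
orientation: [[-0.141, 0.99, 0.008], [0.989, 0.141, -0.051], [-0.051, 0.0, -0.999]]
wrist_force: [0.0, -0.0, -1.0]
gripper_width: 0.0173
```

Emit:
arm_command:
  moves:
    - [0,0,0,0,0,-10,10]
    - [0,0,0,0,0,-20,10]
    - [0,0,0,0,0,-30,10]
    - [0,0,0,0,0,-36,10]
    - [0,0,0,0,0,-40,10]

```text
t: 16.75
eef_pos: [0.6213, -0.0692, 0.1425]
orientation: [[-0.14, 0.99, 0.008], [0.989, 0.14, -0.051], [-0.051, 0.001, -0.999]]
wrist_force: [0.3, -0.1, -2.0]
gripper_width: 0.0176
```

```bash
python3 rod.py 14 top side
python3 - <<'E'
from h import *
t=load("top",14);s=load("side",14)
a=t["color"][150:270,300:430,::-1];b=s["color"][180:300,350:480,::-1]
cv2.imwrite("pics/c7.png",cv2.resize(np.hstack([a,b]),None,fx=3,fy=3,interpolation=cv2.INTER_CUBIC))
E
```

```text
t 16.75 tcp [ 0.6213 -0.0692  0.1425] G [ 0.6212 -0.0682  0.1612] dir [ 0.1402 -0.9888  0.0512] F [ 0.31 -0.12 -1.95] T [ 0.166  0.092 -0.035] w 0.017581904322542523
top pts 638
  lat slope,off(mm) 0.0263 -6.13 up slope,off -0.0627 22.56 al range [0.1023 0.1596]
side pts 745
  lat slope,off(mm) 0.131 -26.05 up slope,off -0.2267 42.26 al range [0.1034 0.2037]
```

View pics/c7.png

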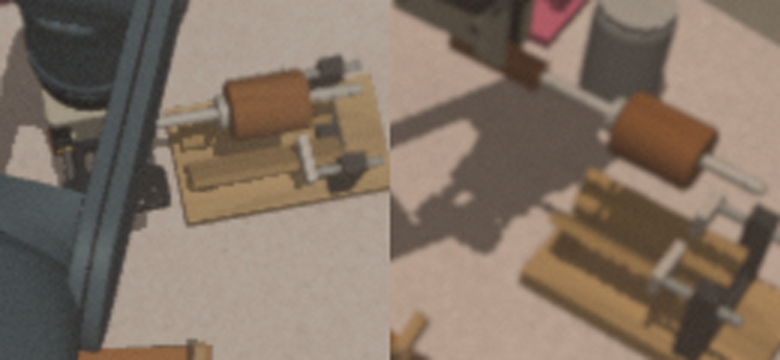

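Crop c7 shows the head hanging on the rod against the collar, at crop (665,140) in the side view, clear of the cradle. I'll measure the sag and plan the carry to the rack.

```bash
sed -i 's/th=np.abs(al\[m\]-.094)>.008/th=(al[m]<.083)|((al[m]>.17)\&(al[m]<.2))/' rod.py; python3 rod.py 15 top side; python3 go.py 0.600 0.170 0.165 -83.6 4.0
```

```text
t 16.85 tcp [ 0.6214 -0.0692  0.1422] G [ 0.6212 -0.0682  0.161 ] dir [ 0.1403 -0.9888  0.0513] F [ 0.4  -1.67 -2.17] T [ 0.152  0.092 -0.006] w 0.01726643175122266
top pts 643
  lat slope,off(mm) 0.0032 -1.17 up slope,off -0.0497 2.62 al range [0.0459 0.1991]
side pts 776
  lat slope,off(mm) 0.0068 -1.82 up slope,off -0.0537 3.12 al range [0.0453 0.1998]
t 16.95 pos [ 0.6209 -0.0691  0.1413] F [-0.64  0.35 -2.19] w 17.5 j [-14.9  24.2  82.3  -2.8  72.3 -22.1]
turn [ 0.0011 -0.0192  0.0292] shift mm [238.1  12.9 -35.9] rows>= 5.0
```

Emit:
arm_command:
  moves:
    - [0,-0.005,0.003,6,0.5,-6,10]
    - [0,-0.01,0.006,20,1,-14,10]
    - [0,-0.015,0.01,42,2,-22,10]
    - [0,-0.019,0.014,68,3.5,-28,10]
    - [0,-0.019,0.019,96,5,-30,10]

```text
t: 17.45
eef_pos: [0.6126, 0.03, 0.1681]
orientation: [[-0.121, 0.993, 0.012], [0.99, 0.121, -0.069], [-0.07, 0.003, -0.998]]
wrist_force: [-0.6, 0.2, -1.8]
gripper_width: 0.0174
```

```bash
python3 go.py 0.5773 0.4046 0.165 -83 4.0
```

```text
t 17.45 pos [0.6126 0.03   0.1681] F [-0.58  0.17 -1.75] w 17.4 j [ -5.1  22.2  81.7  -4.   75.2 -11.1]
turn [ 0.003   0.0004 -0.0006] shift mm [375.4  10.5 -23.3] rows>= 8.0
```

Emit:
arm_command:
  moves:
    - [0,0,0,28,0.8,-1.7,10]
    - [0,0,0,56,1.6,-3.5,10]
    - [0,0,0,84,2.4,-5.2,10]
    - [0,0,0,112,3.1,-7,10]
    - [0,0,0,140,3.9,-8.7,10]

```text
t: 17.95
eef_pos: [0.5985, 0.1703, 0.1663]
orientation: [[-0.122, 0.992, 0.01], [0.99, 0.122, -0.069], [-0.07, 0.002, -0.998]]
wrist_force: [0.3, -0.2, -1.9]
gripper_width: 0.0176
```

Emit:
arm_command:
  moves:
    - [0,0,0,28,0.8,-1.7,10]
    - [0,0,0,56,1.6,-3.5,10]
    - [0,0,0,84,2.4,-5.2,10]
    - [0,0,0,112,3.1,-7,10]
    - [0,0,0,138,3.9,-8.7,10]

```text
t: 18.45
eef_pos: [0.5852, 0.3082, 0.1652]
orientation: [[-0.122, 0.992, 0.01], [0.99, 0.123, -0.069], [-0.069, 0.002, -0.998]]
wrist_force: [0.3, 0.6, -2.0]
gripper_width: 0.0176
```

Emit:
arm_command:
  moves:
    - [0,0,0,24,0.7,-1.5,10]
    - [0,0,0,46,1.3,-3,10]
    - [0,0,0,66,1.9,-4.1,10]
    - [0,0,0,82,2.3,-5,10]
    - [0,0,0,92,2.6,-5.7,10]

```text
t: 18.95
eef_pos: [0.5769, 0.3991, 0.1639]
orientation: [[-0.123, 0.992, 0.01], [0.99, 0.123, -0.069], [-0.07, 0.001, -0.998]]
wrist_force: [-0.4, 0.2, -0.9]
gripper_width: 0.0174
```

```bash
python3 rod.py 16 top side
python3 - <<'E'
from h import *
t=load("top",16);s=load("side",16)
a=t["color"][165:285,130:260,::-1];b=s["color"][90:210,220:350,::-1]
cv2.imwrite("pics/c8.png",cv2.resize(np.hstack([a,b]),None,fx=3,fy=3,interpolation=cv2.INTER_CUBIC))
E
```

```text
t 18.95 tcp [0.5769 0.3991 0.1639] G [0.5768 0.4004 0.1827] dir [ 0.1225 -0.99    0.0697] F [-0.39  0.21 -0.94] T [0.132 0.106 0.04 ] w 0.01743178811518009
top pts 651
  lat slope,off(mm) 0.0041 -1.12 up slope,off -0.0573 4.21 al range [0.0452 0.1997]
side pts 485
  lat slope,off(mm) 0.0164 -2.93 up slope,off -0.0472 1.95 al range [0.0454 0.1998]
```

View pics/c8.png

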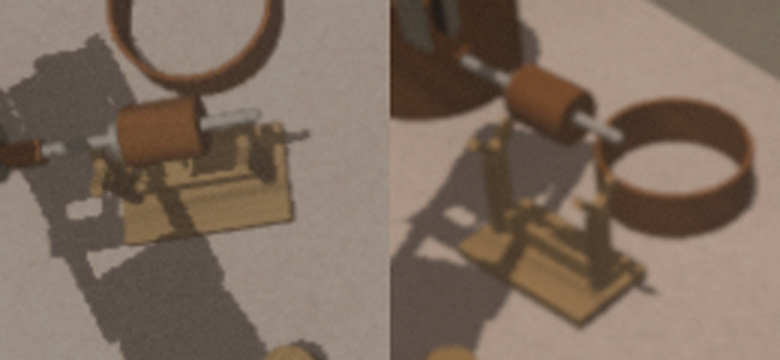

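Crop c8 shows the rod over the rack, the head between the forks, and the rod slightly tip-up (about 0.018 rad). I'll level it, shift about +4 mm along tool x and +1.5 mm along tool y, and lower.

```bash
python3 go.py 0.5782 0.4036 0.100 -83 3.0
```

```text
t 19.05 pos [0.5771 0.3987 0.1637] F [ 0.44 -0.04 -2.56] w 17.5 j [27.7 33.1 64.8 -3.8 83.5 21. ]
turn [0.001  0.0174 0.0013] shift mm [ 9.2  1.6 63.2] rows>= 2.0
```

Emit:
arm_command:
  moves:
    - [0,0.005,0,4,1,3,10]
    - [0,0.01,0,5.5,1.5,10,10]
    - [0,0.017,0,6.5,1.6,19,10]
    - [0,0.017,0,7.3,1.6,28,10]
    - [0,0.017,0,7.7,1.6,36,10]

```text
t: 19.55
eef_pos: [0.5784, 0.4018, 0.1261]
orientation: [[-0.121, 0.993, 0.006], [0.991, 0.121, -0.053], [-0.053, -0.0, -0.999]]
wrist_force: [-0.4, -0.6, -2.2]
gripper_width: 0.0175
```

Emit:
arm_command:
  moves:
    - [0,0,0,0.4,0,8,10]
    - [0,0,0,0.8,0,15,10]
    - [0,0,0,1.1,0,20,10]
    - [0,0,0,1.2,0,22,10]
    - [0,0,0,1.2,0,22,10]

```text
t: 20.05
eef_pos: [0.5785, 0.4026, 0.1051]
orientation: [[-0.122, 0.993, 0.007], [0.991, 0.122, -0.053], [-0.053, 0.001, -0.999]]
wrist_force: [0.4, 0.3, -2.9]
gripper_width: 0.0176
```

```bash
python3 rod.py 17 top side
python3 - <<'E'
from h import *
t=load("top",17);s=load("side",17)
a=t["color"][165:285,130:260,::-1];b=s["color"][90:210,220:350,::-1]
cv2.imwrite("pics/c9.png",cv2.resize(np.hstack([a,b]),None,fx=3,fy=3,interpolation=cv2.INTER_CUBIC))
E
```

```text
t 20.05 tcp [0.5785 0.4026 0.1051] G [0.5783 0.4036 0.1239] dir [ 0.1216 -0.9912  0.053 ] F [ 0.39  0.32 -2.94] T [0.148 0.13  0.02 ] w 0.01764494510088829
top pts 627
  lat slope,off(mm) 0.0029 -1.15 up slope,off -0.0525 3.32 al range [0.0451 0.1996]
side pts 513
  lat slope,off(mm) 0.014 -2.2 up slope,off -0.0493 3.41 al range [0.0455 0.1993]
```

View pics/c9.png

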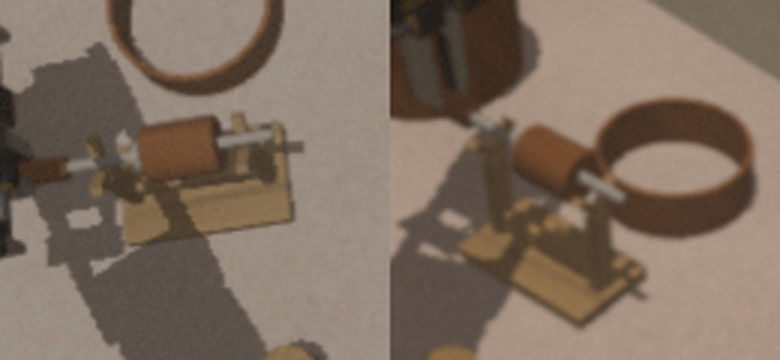

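Crop c9 shows the rod level and centred in both forks' Vs, with the head clear between them. I'll lower the last 14 mm gently.

Emit:
arm_command:
  moves:
    - [0,0,0,0.1,0,2,10]
    - [0,0,0,0.2,0,4,10]
    - [0,0,0,0.3,0,6,10]
    - [0,0,0,0.4,0,8,10]
    - [0,0,0,0.5,0,10,10]

```text
t: 20.65
eef_pos: [0.5785, 0.4026, 0.0952]
orientation: [[-0.122, 0.993, 0.007], [0.991, 0.122, -0.052], [-0.053, 0.001, -0.999]]
wrist_force: [-0.0, -0.2, -2.1]
gripper_width: 0.0175
```

Emit:
arm_command:
  moves:
    - [0,0,0,0,0,0.5,10]
    - [0,0,0,0,0,1,10]
    - [0,0,0,0,0,1.5,10]
    - [0,0,0,0.1,0,2,10]
    - [0,0,0,0.1,0,2.5,10]

```text
t: 21.15
eef_pos: [0.5786, 0.4026, 0.0929]
orientation: [[-0.122, 0.993, 0.008], [0.991, 0.122, -0.052], [-0.053, 0.001, -0.999]]
wrist_force: [0.8, 0.1, -1.7]
gripper_width: 0.0178
```

```bash
python3 st.py;python3 rod.py 18 top side
```

```text
21.45 [0.5786 0.4026 0.0929] F [-0.13  0.16 -1.96] along -0.18 w 0.016905941939759257
t 21.45 tcp [0.5786 0.4026 0.0929] G [0.5785 0.4036 0.1117] dir [ 0.1215 -0.9912  0.0529] F [ 0.82  0.45 -2.71] T [ 0.135  0.064 -0.012] w 0.016905941939759257
top pts 671
  lat slope,off(mm) 0.0052 -1.63 up slope,off -0.0591 4.15 al range [0.0463 0.1991]
side pts 582
  lat slope,off(mm) 0.0196 -3.38 up slope,off -0.053 3.35 al range [0.0458 0.1994]
```

Still the full hanging load. I'll go on in 0.5 mm steps.

Emit:
arm_command:
  moves:
    - [0,0,0,0,0,0.5,10]
    - [0,0,0,0,0,1,10]
    - [0,0,0,0,0,1.5,10]
    - [0,0,0,0,0,1.5,10]
    - [0,0,0,0,0,1.5,10]

```text
t: 22.05
eef_pos: [0.5786, 0.4025, 0.0915]
orientation: [[-0.122, 0.993, 0.008], [0.991, 0.122, -0.052], [-0.053, 0.001, -0.999]]
wrist_force: [0.3, -0.8, -1.7]
gripper_width: 0.0173
```

```bash
python3 st.py
```

```text
22.35 [0.5786 0.4025 0.0914] F [-0.42  0.01 -0.83] along -0.08 w 0.017259675287949756
```

Emit:
arm_command:
  moves:
    - [0,0,0,0,0,0.3,10]
    - [0,0,0,0,0,0.6,10]
    - [0,0,0,0,0,0.9,10]
    - [0,0,0,0,0,0.9,10]
    - [0,0,0,0,0,0.9,10]

```text
t: 22.85
eef_pos: [0.5787, 0.4026, 0.0906]
orientation: [[-0.122, 0.993, 0.008], [0.991, 0.122, -0.052], [-0.053, 0.001, -0.999]]
wrist_force: [0.7, 0.7, 0.2]
gripper_width: 0.0174
```

```bash
python3 st.py
```

```text
23.15 [0.5786 0.4025 0.0905] F [-0.51  0.79  0.28] along -0.86 w 0.017854123198720553
```

The load has moved to the rack. I'll open.

Emit:
arm_command:
  moves:
    - [0,0,0,0,0,0,20]
    - [0,0,0,0,0,0,24]
    - [0,0,0,0,0,0,32]
    - [0,0,0,0,0,0,45]
    - [0,0,0,0,0,0,60]

```text
t: 23.65
eef_pos: [0.5787, 0.4024, 0.0905]
orientation: [[-0.121, 0.993, 0.008], [0.991, 0.122, -0.052], [-0.053, 0.001, -0.999]]
wrist_force: [0.5, 0.3, -0.0]
gripper_width: 0.0434
```

Emit:
arm_command:
  moves:
    - [0,0,0,0,0,0,60]
    - [0,0,0,0,0,-2,60]
    - [0,0,0,0,0,-8,60]
    - [0,0,0,0,0,-18,60]
    - [0,0,0,0,0,-30,60]

```text
t: 24.15
eef_pos: [0.5784, 0.4041, 0.1214]
orientation: [[-0.121, 0.993, 0.007], [0.991, 0.122, -0.052], [-0.053, 0.001, -0.999]]
wrist_force: [0.8, -0.2, -0.3]
gripper_width: 0.0599
```

Emit:
arm_command:
  moves:
    - [0,0,0,0,0,-20,60]
    - [0,0,0,0,0,-40,60]
    - [0,0,0,0,0,-60,60]
    - [0,0,0,0,0,-75,60]
    - [0,0,0,0,0,-80,60]

```text
t: 24.65
eef_pos: [0.5788, 0.409, 0.2041]
orientation: [[-0.122, 0.993, 0.012], [0.991, 0.122, -0.05], [-0.051, 0.006, -0.999]]
wrist_force: [-0.1, 0.3, 0.4]
gripper_width: 0.06
```

```bash
python3 st.py
python3 - <<'E'
from fit import *
for c in("top","side"):
    f=grab(c,19);P,uv=depthpts(f,np.ones((480,640),bool))
    d=np.array([.127,-.992,0]);n=np.array([.992,.127,0]);S=np.array([.592,.2895,.11]);w=P-S;al=w@d;la=w@n;z=w[:,2]
    m=(abs(la)<.008)&(abs(z)<.012)&(((al>-.053)&(al<-.03))|((al>.068)&(al<.09))|((al>.043)&(al<.053)))
    A=np.c_[al[m],np.ones(m.sum())];print(c,m.sum(),"lat slope/off",np.linalg.lstsq(A,la[m]*1e3,rcond=None)[0].round(4),"z",np.linalg.lstsq(A,z[m]*1e3,rcond=None)[0].round(4))
    r=(abs(la)<.012)&(abs(z)<.016);print("  rod extents",al[r&(abs(al)<.2)].min().round(4),np.percentile(al[r&(al>.066)&(al<.13)],98).round(4))
    h=(abs(la)<.018)&(z>.010)&(z<.035)&(abs(al)<.054);print("  head ends",np.percentile(al[h],[1,99]).round(4),"topz",np.percentile(z[h],95))
t=load("top",19);s=load("side",19)
a=t["color"][165:285,130:260,::-1];b=s["color"][90:210,220:350,::-1]
cv2.imwrite("pics/c10.png",cv2.resize(np.hstack([a,b]),None,fx=3,fy=3,interpolation=cv2.INTER_CUBIC))
E
```

```text
24.95 [0.5773 0.4079 0.1991] F [-0.05  0.04 -0.16] along -0.05 w 0.05985299079610855
top 92 lat slope/off [-6.7002 -1.4672] z [-5.0313  3.7392]
  rod extents -0.1554 0.089
  head ends [-0.0221  0.0436] topz 0.024379811396672987
side 77 lat slope/off [ 9.6687 -0.9401] z [0.9032 3.9342]
  rod extents -0.1555 0.0912
  head ends [-0.0233  0.0466] topz 0.024265197039600034
```

View pics/c10.png

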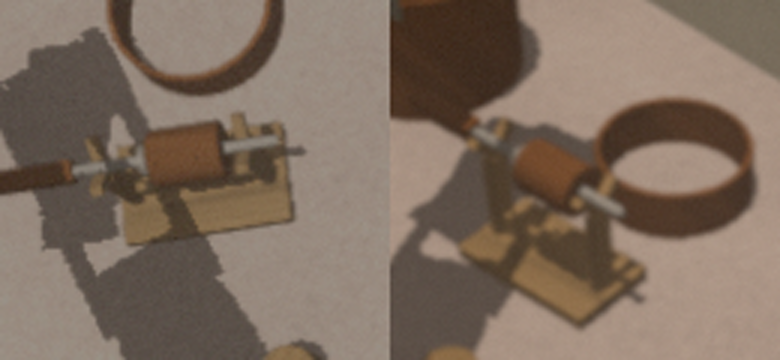

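```bash
python3 -c "
from workcell import env
print(env.finish_job())"
```

```text
the job is handed in; nothing more can be done
None
```

The job is handed in. I took the rod by its grip, threaded it through the head, bedded the head against the collar at about 9.8 N, and laid the rod in the tall wooden rack. The gripper then let go and moved clear.

- **Push:** the wrist force read about 9.8 N for at least 0.3 s, so it was well under the 20 N limit at every reading.
- **Rod in the rack:** my last pictures put the rod's origin about 2 mm along and 1 mm to the side of the seat point. The axis is within about 0.01 rad of the line of the forks. The depth fit also puts its height close to right.
- **Head:** it hangs between the forks with its origin about 11 mm from the rod's, so it is still almost against the collar.
- **Time:** about 25 s of the 72 s allowed.
- **Disagreements:** the two cameras differed by about 2 mm throughout, so I aligned the rod to the head within each view. The rod sagged about 3 degrees in the grip under the head's weight, which I corrected with wrist pitch before lowering.
- **Not checked:** I did not measure whether the bystanders had moved. Nothing came near them, and the wrist force showed no stray contact.

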